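# Fish the toy ladder out of the slotted bin

## Task

First take the white vase off the teal bin's lid and stand it upright on the round dark doll's table, and let go of it there. Then fish the yellow toy ladder out of the bin: it is longer than the opening in the lid, so slide one end under the lid and tilt the other end up and out. Finish while holding the ladder in the gripper, roughly level and still above the bin, all of it at least 5 cm above the lid; do not put it down, and do not tip the vase over or shift the sofa, piano or car.

Things in the scene. Friction and masses are not known exactly. Their poses are not given: they have to be found in the camera images.
- bin: Low teal plastic toy bin, fixed. Origin on the table under the centre of its lid's opening; z up, y along its long side. Outside x -105 to +75 mm (-x: dummy tilt-out drawer front, towards the robot), y -160 to +160, height 60. Floor 5 mm thick. Inside, from floor to the lid's underside (5 to 55 mm high): x -75 to +70, y -155 to +155, so it reaches 72 mm under the lid at both ends.
- bin_opening (a point): Centre of the rectangular opening in the bin's fixed 5 mm lid, level with the lid's top, 60 mm above the table; axes as the bin's. The opening spans x -62.5 to +62.5 mm and y -82.5 to +82.5 mm.
- ladder: Yellow wooden toy ladder, loose, about 60 g, lying flat on the bin's floor roughly along the bin's y, seen through the opening. 220 mm long (its x), 36 wide over the two rails (y), 14 thick (z). Origin at the middle of its underside, balanced there. Rails 8 mm wide; six 6 mm rungs, 36 mm apart from x = -90. Can be gripped across both rails from above at mid length.
- ladder_end_a (a point): Middle of the ladder's end at its own x = +110 mm, at half thickness.
- ladder_end_b (a point): Middle of the ladder's end at its own x = -110 mm, at half thickness.
- vase: Small white ceramic toy vase, loose, about 90 g, round: 76 mm high, foot 34 mm across, belly 42 mm across from 18 to 42 mm above its foot, neck 26 mm at 60 to 66 mm, rim 32 mm. Origin at the centre of its underside, z along its axis. Stands at first on the bin's lid, on the margin at the bin's +y end.
- doll_table: Round dark wooden doll's table, fixed: top disc 96 mm across, 45 mm high, on one central foot. Origin on the play table's surface under its centre.
- doll_table_top (a point): Centre of the upper face of the doll's table (45 mm above the play table), z up. The vase goes here.
- sofa: Beech doll's sofa with blue cushions, loose, about 80 x 160 x 97 mm, origin under its centre, beyond the bin. Leave it alone.
- piano: Black plastic toy upright piano, loose, about 85 x 150 x 115 mm, origin under its middle, beyond the bin. Leave it alone.
- car: Red wooden toy car, loose, about 65 x 110 x 56 mm, origin under its centre. Leave it alone.
There are look-alikes about, which are no part of the job. What is meant by the ladder is not red, and is the larger of those in its own colour. There is more than one size of the vase; the one meant has the size given above.

How it is judged:
On the way, in this order (a step that is already met when the one before it is completed fails the run):
1. the vase stands upright on the doll's table, let go and at rest, with its foot wholly on the top (horizontal distance between vase and doll_table_top below 0.031 m and z of vase in the frame of doll_table_top between -0.005 and 0.005 m and angle between vase's own z axis and vertical below 0.1 rad and contact force between the fingers and vase below 0.05 N and linear speed of vase below 0.03 m/s), for 0.2 s.
2. one end of the ladder is up through the opening while the other is still down inside the bin (((height (world z) of ladder_end_a above 0.075 m and height (world z) of ladder_end_b below 0.05 m) or (height (world z) of ladder_end_b above 0.075 m and height (world z) of ladder_end_a below 0.05 m))), for 0.05 s.
At the end, for the whole second after the job is handed in: Vase upright (0.1 rad), released, at rest, within 31 mm of the doll's table's centre. Ladder held still by the fingers alone, level within 20 degrees, both ends at least 45 mm above the lid (105 mm above the play table), its middle within 150 mm of the opening's centre seen from above (all of step 1 and height (world z) of each of ladder_end_a, ladder_end_b above 0.105 m and angle between ladder's own x axis and vertical between 1.22 and 1.92 rad and horizontal distance between ladder and bin below 0.15 m and contact force between the fingers and ladder above 1 N and linear speed of ladder below 0.04 m/s and contact force between ladder and bin below 0.05 N and contact force between ladder and vase below 0.05 N and contact force between ladder and doll_table below 0.05 N and contact force between ladder and sofa below 0.05 N and contact force between ladder and piano below 0.05 N); the arm keeps its last pose, push and grip.
It fails at once if the vase is tipped over (more than 35 degrees) (angle between vase's own z axis and vertical above 0.6 rad).
It fails at once if the sofa is shifted by more than 30 mm (distance of sofa from where it was at the start of the episode above 0.03 m).
It fails at once if the piano is shifted by more than 30 mm (distance of piano from where it was at the start of the episode above 0.03 m).
It fails at once if the car is shifted by more than 30 mm (distance of car from where it was at the start of the episode above 0.03 m).
It also fails if it takes over 56 s, if anything falls off the work surface, if the arm or the gripper's body presses on something with over 40 N, if the wrist force passes 120 N, or if a joint passes its speed limit or range.

## Robot

A 6-joint arm with a two-finger parallel gripper is mounted at the origin on the work surface. World frame = base frame: x ahead of the robot, y to its left, z up, the work surface at z = 0. Lengths are in m, angles in rad, forces in N, time in s.
With the tool pointing down it reaches from about 0.425 to 0.95 m from the base axis. Payload 3.5 kg.
Tool frame: the origin (TCP) lies midway between the tips of the shut fingers; the grasp point (between the pads) lies 19 mm behind it (ctrl.pinch_z is the distance from the TCP to the grasp point, in m); z points along the fingers, y is the line along which they close (so a half turn about z gives the same grasp; the last joint's range is limited). The gripper opens to 85 mm and grips with 20 to 120 N. Pads are 22 mm wide; open, the fingers measure 114 mm over their backs; the gripper's body (76 mm by 85 mm) begins 54 mm behind the grasp point. The pads swing forward as they close: fully open they stand 13 mm farther back than shut.
Start: joints at [1.156, 0.286, 1.577, -0, 1.279, -0.15], TCP at [0.177, 0.651, 0.231] pointing down, gripper open.
Joint ranges: [-2.77, 2.77], [-0.9, 2.22], [0.21, 2.48], [-1.53, 4.67], [0.24, 2.81], [-2.84, 2.84]. Speed limits (rad/s): [2.79, 2.79, 3.14, 3.14, 3.14, 3.14].

## Interface

Orientations are given as a unit quaternion [x, y, z, w].
In Python, from plant import get_state, viewer, sign_off, ctrl gives the robot as it stands. The module is installed in compiled form; this text tells all that it offers.
- The arm moves only by the shell command python3 -m handwheel 'ROWS' [FORCE]. ROWS is JSON, a list that holds one entry, the list of rows, each a list of 5 numbers: the finger opening in m, from 0 to 0.0854, then the shift along the tool's x, y, z in m, then the turn about the tool's z in degrees. In form: [[[claw, x, y, z, spin], ...]]. A call has 1 to 12 rows; each row shifts and turns the commanded pose from where the row before left it, along the tool's axes as they then stand; what a row does not reach is not made up. A row lasts 1/12 s, in which the tool goes at most 41.7 mm and 7.16 degrees, less where a joint would pass 70% of its speed; a pose out of reach is approached as far as the arm can. A call is refused whole if a number of a shift passes 0.0417 or a number of a turn 7.16, either way. A call with a gripper value outside its range is refused whole. The fingers move at their own pace and stop on an object; FORCE is the grip in N (left out, the last holds). Time passes only in rows, so rows that do not move let the fingers close. It gives the time, the measured TCP pose, the force, the opening and the grip force at its end, in the units of the state.
- get_state(): the state, without advancing time (a new reading comes with each control period).
- viewer.read_camera(name): name is "scene" or "side" or "wrist"; returns the picture (400x640x3 uint8, blue, green, red); there is no depth.
- viewer.camera_params(name): a dict with "fov_y" (degrees; the focal length in pixels is half the picture's height over the tangent of half this angle, whatever the lens; pixels are square), "cx", "cy" (the principal point, pixels), "xyz" and "attitude" of the camera in the world; the wrist camera has in their place "hand_eye" (4x4, takes a point from camera to tool coordinates, whose origin is the TCP and whose axes are the flange's). Camera axes: x right, y up, looking along -z (the intrinsics and any distortion apply to the point x, -y, -z); pixel columns grow to the right and rows downward; lengths in m; the calibration is good to about 2 mm. The wrist camera is an equidistant fisheye: a pixel r from the principal point sees the ray r / f radians off the axis. A picture is of the moment at which its call begins: read the wrist's pose just before it. camera_params takes no time and is no camera call.
- sign_off(): hands the job in; it is judged then, once.
Trained networks look in the newest picture that a camera, given by its name, has taken for a name from the list of things; names that differ only in an ending like _2 or _b are one class to them, and where a whole thing is asked for, a point or a joint stands for the part that bears it (a point fixed in the world has none). Each returns a list of dicts, best first, with "confidence" (0 to 1); they miss things now and then, are a little off and sometimes report something else, mostly with a low value. They report only what shows in the picture. A call takes as long as a camera call. They do not tell look-alikes from the thing itself.
- viewer.look_for(camera, name): "extent" ([left, top, width, height] as shares, 0 to 1, of the picture: columns of its width, rows of its height, round what is visible of it).
- viewer.outline_of(camera, name): "mask" (400x640 bool, what is visible of it) and "extent" ([left, top, width, height] as shares, 0 to 1, of the picture: columns of its width, rows of its height, round what is visible of it).
- viewer.pinpoint(camera, name): "xy" ([column, row] as shares, 0 to 1, of the picture: columns of its width, rows of its height: a listed point, or the origin of a listed thing).
The state is a dict: "time": time; "qpos": joint angles; "dq": joint speeds; "joint_efforts": joint torques, N m; "eef_pos": TCP position; "tcp_rot": TCP orientation; "contact_force": force on the tool from outside, world axes, zero at the start; "wrist_torque": the same for the moment, N m; "opening": opening from 0.0 (shut) to 1.0 (fully open); "finger_force": force on a finger pad.
Only numpy, scipy, OpenCV 4.12 (cv2) and the standard library are available. Lean on these libraries where they do the work, as an engineer would, in place of code of your own. Each camera call takes 0.05 s, during which the arm holds its last target. There are 200 camera calls.

## Working session

There is one attempt and no reset: what is moved stays moved. The work goes in short steps, Python scripts to look and compute and a shell command to move; the robot and the scene stay as the last step left them, time stands still between calls to the robot, and variables do not carry over. Pictures are saved under pics/ and viewed, at most 10 in all, crops included, and the job is handed in when it is done.

```bash
mkdir -p pics; cat > h.py <<'E'
import numpy as np, cv2
from scipy.spatial.transform import Rotation as R
from plant import get_state, viewer, sign_off, ctrl
E
python3 - <<'E'
from h import *
s=get_state(); print(s['time'],s['eef_pos'],s['tcp_rot'],R.from_quat(s['tcp_rot']).as_matrix().round(3))
ims=[]
for c in ['scene','side','wrist']:
    p=viewer.camera_params(c); print(c,p)
    im=viewer.read_camera(c); cv2.imwrite(f'pics/{c}0.png',im)
    for n in ['vase','ladder','doll_table','bin']:
        print(c,n,[(np.round(np.array(d['extent'])*[640,400,640,400]).tolist(),round(d['confidence'],2)) for d in viewer.look_for(c,n)])
E
```

```text
0.0 [0.17635711 0.65088484 0.22994912] [ 1.31997905e-01  9.91249308e-01 -1.11909865e-03 -3.32208772e-04] [[-0.965  0.262 -0.001]
 [ 0.262  0.965 -0.002]
 [ 0.    -0.002 -1.   ]]
scene {'fov_y': 51.63514385661911, 'cx': 319.20390572709897, 'cy': 200.84812530029893, 'xyz': array([1.2249093 , 0.26790694, 0.65894657]), 'attitude': array([0.26645411, 0.34786916, 0.71894646, 0.53954169])}
scene vase [([421.0, 208.0, 23.0, 35.0], 0.9), ([475.0, 229.0, 33.0, 49.0], 0.68)]
scene ladder [([327.0, 214.0, 76.0, 31.0], 0.65), ([395.0, 167.0, 52.0, 32.0], 0.65)]
scene doll_table [([179.0, 192.0, 42.0, 32.0], 0.97), ([294.0, 174.0, 159.0, 104.0], 0.53)]
scene bin [([293.0, 176.0, 159.0, 104.0], 0.69), ([304.0, 278.0, 100.0, 83.0], 0.16)]
side {'fov_y': 54.332869021387665, 'cx': 318.715037988538, 'cy': 200.01557451078762, 'xyz': array([ 0.34597588, -0.48570093,  0.68317846]), 'attitude': array([ 0.36129511, -0.05846816, -0.15635531,  0.91738778])}
side vase [([282.0, 102.0, 14.0, 34.0], 0.79), ([268.0, 92.0, 17.0, 34.0], 0.78)]
side ladder [([162.0, 160.0, 42.0, 47.0], 0.87), ([205.0, 299.0, 118.0, 
[... 224 characters left out ...]
': 321.4725791722822, 'cy': 200.6020568311977, 'hand_eye': array([[ 1.43692290e-04,  9.61092228e-01,  2.76227640e-01,
         7.02988324e-02],
       [ 9.99999948e-01, -5.81178075e-05, -3.17983058e-04,
         4.12650288e-04],
       [-2.89557301e-04,  2.76227671e-01, -9.61092186e-01,
        -1.42695666e-01],
       [ 0.00000000e+00,  0.00000000e+00,  0.00000000e+00,
         1.00000000e+00]])}
wrist vase []
wrist ladder [([12.0, 296.0, 48.0, 75.0], 0.82), ([83.0, 254.0, 81.0, 45.0], 0.74), ([143.0, 392.0, 21.0, 4.0], 0.5), ([64.0, 344.0, 125.0, 56.0], 0.3)]
wrist doll_table [([47.0, 386.0, 5.0, 6.0], 0.61), ([142.0, 392.0, 22.0, 7.0], 0.56)]
wrist bin [([65.0, 345.0, 125.0, 55.0], 0.57)]
```

```bash
python3 -c "
import cv2,numpy as np
a=cv2.imread('pics/scene0.png');b=cv2.imread('pics/side0.png')
cv2.imwrite('pics/c1.png',cv2.resize(a[140:380,140:540],None,fx=2,fy=2,interpolation=cv2.INTER_CUBIC))
cv2.imwrite('pics/c2.png',cv2.resize(b[60:360,130:450],None,fx=2,fy=2,interpolation=cv2.INTER_CUBIC))"
```

```text
(no output)
```

View pics/c1.png

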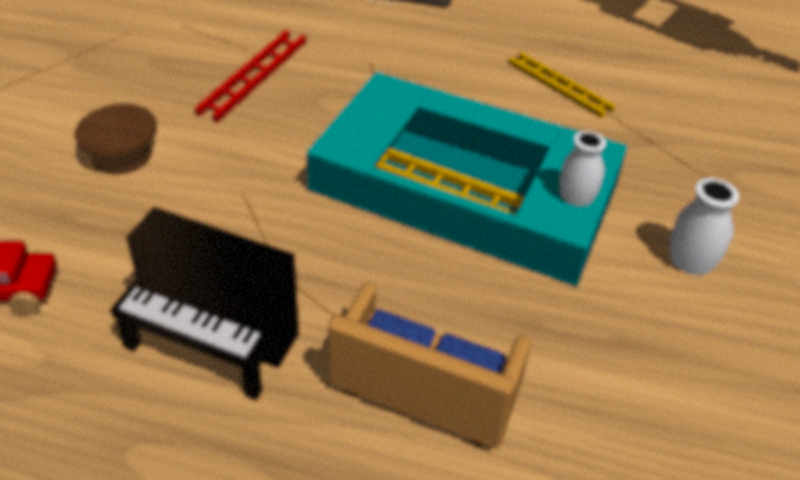

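View pics/c2.png

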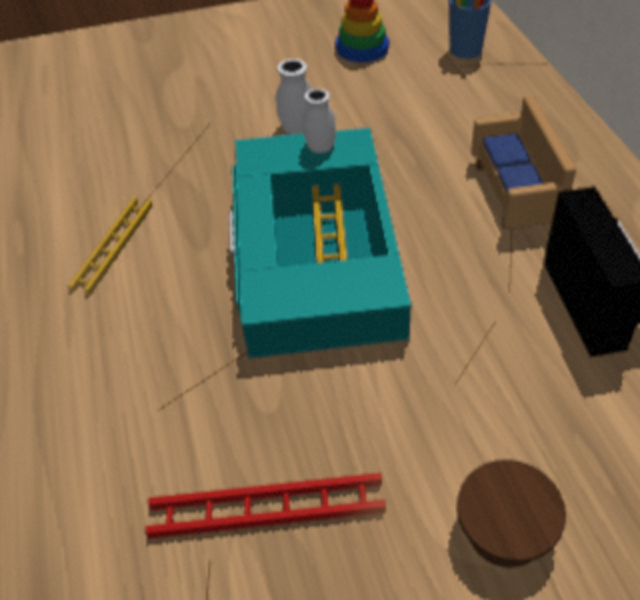

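c1 (scale 2, offset 140,140) shows the right vase, which is the smaller one, standing on the lid at (582,170). The big look-alike vase is at (702,225), the yellow ladder is in the bin at (450,180), and the doll's table top is at (116,130). c2 (offset 130,60) shows the same layout, with the vase at (318,120), the ladder at (330,225) and the table top at (511,510). Next I'll fit the poses.

```bash
cat >> h.py <<'E'
def project(c,P):
    p=viewer.camera_params(c); f=200/np.tan(np.radians(p['fov_y']/2))
    q=(np.atleast_2d(P)-p['xyz'])@R.from_quat(p['attitude']).as_matrix()
    return np.c_[p['cx']+f*q[:,0]/-q[:,2], p['cy']-f*q[:,1]/-q[:,2]]
def atz(c,uv,z):
    p=viewer.camera_params(c); f=200/np.tan(np.radians(p['fov_y']/2))
    d=R.from_quat(p['attitude']).as_matrix()@[(uv[0]-p['cx'])/f,-(uv[1]-p['cy'])/f,-1]
    return p['xyz']+d*(z-p['xyz'][2])/d[2]
def S(u,v): return np.array([140+u/2,140+v/2])
def D(u,v): return np.array([130+u/2,60+v/2])
E
python3 - <<'E'
from h import *
from scipy.optimize import least_squares
L=np.array([[-.105,-.16,.06],[-.105,.16,.06],[.075,.16,.06],[.075,-.16,.06]])
sc=np.array([S(375,73),S(626,147),S(583,248),S(308,158)]); sd=np.array([D(245,322),D(235,140),D(371,130),D(409,306)])
def pose(v,P): return P@R.from_euler('z',v[2]).as_matrix().T+[v[0],v[1],0]
def r(v,k): 
    a=(project('scene',pose(v,L))-sc).ravel(); b=(project('side',pose(v,L))-sd).ravel()
    return {0:a,1:b,2:np.r_[a,b]}[k]
for k in 0,1,2:
    o=least_squares(r,[.6,.2,0],args=(k,)); print('bin',o.x.round(4),np.degrees(o.x[2]).round(1),o.fun.round(1))
b=o.x
print('vase foot',atz('scene',S(578,198),.06),atz('side',D(320,147),.06))
print('vase rim',atz('scene',S(590,141),.136),atz('side',D(317,96),.136))
print('table',atz('scene',S(117,130),.045),atz('side',D(511,511),.045))
Ri=R.from_euler('z',b[2]).as_matrix()
for c,n,pts in [('scene',S,[(378,160),(394,150),(522,198),(515,211)]),('side',D,[(314,186),(340,186),(319,260),(345,259)])]:
    for q in pts:
        w=atz(c,n(*q),.019); print('ladder',c,q,w.round(3),'binframe',((w-[b[0],b[1],0])@Ri).round(3))
print('bigvase',atz('scene',S(695,262),0),'sofa',atz('scene',S(420,400),0),'piano',atz('scene',S(200,340),0))
for c in ['scene','side','wrist']: pass
E
```

```text
bin [ 0.5172  0.1898 -0.1875] -10.7 [-0.5 -0.2  0.5 -0.3  1.8  1.1 -2.1 -2.1]
bin [ 0.5133  0.1875 -0.1932] -11.1 [-1.8  1.3  0.3 -0.5  0.  -1.6  1.6 -0.3]
bin [ 0.5146  0.189  -0.1917] -11.0 [-0.3 -0.9  0.4 -0.9  1.3  0.3 -2.  -3.  -1.2  0.6  0.6 -0.9  0.2 -2.1
  2.  -1. ]
vase foot [0.54688311 0.31922953 0.06      ] [0.54083773 0.31085901 0.06      ]
vase rim [0.54497813 0.31809089 0.136     ] [0.54229904 0.31284726 0.136     ]
table [ 0.56595521 -0.2140653   0.045     ] [ 0.55729706 -0.22376461  0.045     ]
ladder scene (378, 160) [0.501 0.09  0.019] binframe [ 0.006 -0.1    0.019]
ladder scene (394, 150) [0.478 0.103 0.019] binframe [-0.02  -0.091  0.019]
ladder scene (522, 198) [0.518 0.262 0.019] binframe [-0.01   0.072  0.019]
ladder scene (515, 211) [0.542 0.257 0.019] binframe [0.014 0.072 0.019]
ladder side (314, 186) [0.523 0.286 0.019] binframe [-0.01   0.097  0.019]
ladder side (340, 186) [0.555 0.275 0.019] binframe [0.023 0.092 0.019]
ladder side (319, 260) [0.491 0.153 0.019] binframe [-0.017 -0.04   0.019]
ladder side (345, 259) [0.521 0.144 0.019] binframe [ 0.014 -0.043  0.019]
bigvase [0.54468839 0.45191715 0.        ] sofa [0.79063887 0.20661455 0.        ] piano [ 0.78602856 -0.01182898  0.        ]
```

```bash
python3 -m handwheel '[[[0.0854,-0.0368,-0.019,0,0],[0.0854,-0.0368,-0.019,0,0],[0.0854,-0.0368,-0.019,0,0],[0.0854,-0.0368,-0.019,0,0],[0.0854,-0.0368,-0.019,0,0],[0.0854,-0.0368,-0.019,0,0],[0.0854,-0.0368,-0.019,0,0],[0.0854,-0.0368,-0.019,0,0],[0.0854,-0.0368,-0.019,0,0],[0.0854,-0.0368,-0.019,0,0],[0.0854,-0.0368,-0.019,0,0],[0.0854,-0.0368,-0.019,0,0]]]'
cat >> h.py <<'E'
def wray(uv,s):
    p=viewer.camera_params('wrist'); f=200/np.tan(np.radians(p['fov_y']/2)); H=p['hand_eye']
    d=np.array([uv[0]-p['cx'],uv[1]-p['cy']]); r=np.hypot(*d); t=r/f
    c=np.array([np.sin(t)*d[0]/r,-np.sin(t)*d[1]/r,-np.cos(t)])
    M=R.from_quat(s['tcp_rot']).as_matrix()
    return np.array(s['eef_pos'])+M@H[:3,3], M@H[:3,:3]@c
def watz(uv,s,z):
    o,d=wray(uv,s); return o+d*(z-o[2])/d[2]
def wproj(P,s):
    p=viewer.camera_params('wrist'); f=200/np.tan(np.radians(p['fov_y']/2)); H=p['hand_eye']
    M=R.from_quat(s['tcp_rot']).as_matrix()
    q=((np.atleast_2d(P)-s['eef_pos'])@M-H[:3,3])@H[:3,:3]
    t=np.arctan2(np.hypot(q[:,0],q[:,1]),-q[:,2]); n=np.hypot(q[:,0],q[:,1])
    return np.c_[p['cx']+f*t*q[:,0]/n, p['cy']-f*t*q[:,1]/n]
E
python3 - <<'E'
from h import *
s=get_state(); im=viewer.read_camera('wrist'); cv2.imwrite('pics/w1.png',im); print(s['time'],s['eef_pos'])
for n in ['vase','ladder','bin']:
    for d in viewer.look_for('wrist',n): print(n,(np.array(d['extent'])*[640,400,640,400]).round(),d['confidence'])
print(wproj([[.544,.315,.136],[.544,.315,.06]],s))
E
```

```text
time: 1.75
eef_pos: [0.5444, 0.3142, 0.2317]
tcp_rot: [0.132, 0.991, 0.0, 0.0]
contact_force: [-0.2, -0.1, 0.8]
opening: 0.998
finger_force: 0.0
1.75 [0.54444099 0.31422847 0.23165241]
vase [408. 123.  66.  52.] 0.9
vase [303. 160.  45.  57.] 0.8
ladder [ 23.  78.  36. 131.] 0.77
ladder [143. 162. 134.  31.] 0.65
bin [ 83.  70. 274. 181.] 0.77
[[321.59251552 201.95164281]
 [321.51199247 181.40463258]]
```

View pics/w1.png

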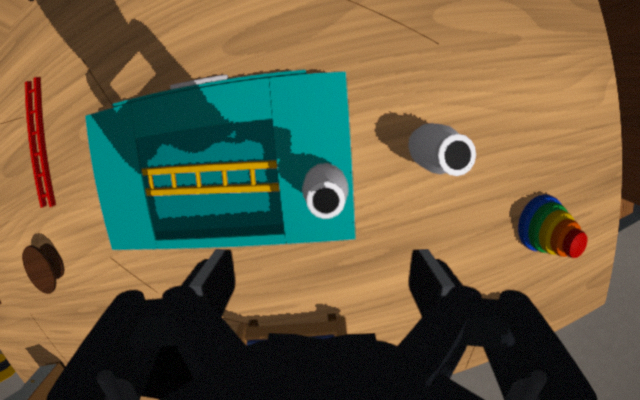

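The wrist view shows the rim of the right vase at (326,200), clear of the big one at (457,155). The ladder spans (145,180) to (277,178), and its left end is visible.

```bash
python3 - <<'E'
from h import *
s=get_state(); print('vase',watz((326,200),s,.136)); M=R.from_quat(s['tcp_rot']).as_matrix()
print('tool delta', (watz((326,200),s,.136)-s['eef_pos'])@M)
b=np.array([.5146,.189,0]);Ri=R.from_euler('z',-.1917).as_matrix()
for n,q in [('L lo',(143,170)),('L lo2',(148,194)),('R',(276,163)),('R',(277,188))]:
    w=watz(q,s,.019); print('lad',w.round(3),((w-b)@Ri).round(3))
for n,q in [('-x-y',(87,115)),('-x+y',(345,72)),('+x+y',(355,240)),('+x-y',(112,248))]:
    w=watz(q,s,.06); print('lid',n,w.round(3),((w-b)@Ri).round(3))
E
```

```text
vase [0.54246077 0.31958793 0.136     ]
tool delta [0.00243368 0.00410712 0.09517743]
lad [0.473 0.093 0.019] [-0.023 -0.102  0.019]
lad [0.505 0.088 0.019] [ 0.01  -0.101  0.019]
lad [0.516 0.268 0.019] [-0.013  0.078  0.019]
lad [0.545 0.26  0.019] [0.017 0.076 0.019]
lid -x-y [0.38 0.06 0.06] [-0.107 -0.152  0.06 ]
lid -x+y [0.441 0.368 0.06 ] [-0.107  0.162  0.06 ]
lid +x+y [0.616 0.334 0.06 ] [0.072 0.162 0.06 ]
lid +x-y [0.553 0.023 0.06 ] [ 0.069 -0.155  0.06 ]
```

```bash
python3 -m handwheel '[[[0.0854,0.002,0.003,0.03,0],[0.0854,0,0,0.03,0],[0.0854,0,0,0.03,0],[0.0854,0,0,0.03,0],[0.0854,0,0,0.024,0],[0.0854,0,0,0.015,0],[0.06,0,0,0,0],[0.05,0,0,0,0],[0.038,0,0,0,0],[0.03,0,0,0,0],[0.03,0,0,0,0],[0.03,0,0,0,0]]]' 25
python3 -m handwheel '[[[0.03,0,0,0,0],[0.03,0,0,0,0],[0.03,0,0,-0.01,0],[0.03,0,0,-0.015,0],[0.03,0,0,-0.015,0]]]' 25
```

```text
time: 2.95
eef_pos: [0.5432, 0.3202, 0.0748]
tcp_rot: [0.132, 0.991, 0.001, 0.002]
contact_force: [-1.1, 0.9, 4.5]
opening: 0.484
finger_force: 25.9
time: 3.37
eef_pos: [0.5412, 0.3187, 0.1121]
tcp_rot: [0.132, 0.991, -0.001, -0.001]
contact_force: [0.6, -0.2, -1.1]
opening: 0.484
finger_force: 25.6
```

```bash
python3 -m handwheel '[[[0.03,0,0,-0.03,0],[0.03,-0.005,-0.015,-0.03,0],[0.03,-0.01,-0.032,-0.02,0],[0.03,-0.01,-0.032,0,0],[0.03,-0.01,-0.032,0,0],[0.03,-0.01,-0.032,0,0],[0.03,-0.01,-0.032,0,0],[0.03,-0.01,-0.032,0,0],[0.03,-0.01,-0.032,0,0],[0.03,-0.01,-0.032,0,0],[0.03,-0.01,-0.032,0,0],[0.03,-0.01,-0.032,0,0]]]'
python3 -m handwheel '[[[0.03,-0.01,-0.032,0,0],[0.03,-0.01,-0.032,0,0],[0.03,-0.01,-0.032,0,0],[0.03,-0.01,-0.032,0,0],[0.03,-0.01,-0.032,0,0],[0.03,-0.005,-0.016,0,0],[0.03,0,0,0,0],[0.03,0,0,0,0]]]'
python3 - <<'E'
from h import *
s=get_state(); im=viewer.read_camera('wrist'); print(s['time'],s['eef_pos'])
for d in viewer.look_for('wrist','doll_table'): print((np.array(d['extent'])*[640,400,640,400]).round(),d['confidence'])
im2=viewer.read_camera('side'); im3=viewer.read_camera('scene')
o=np.vstack([im[:, :],]) ; 
a=cv2.resize(im2[220:370,300:460],(400,375)); b=cv2.resize(im3[120:270,120:280],(400,375))
cv2.imwrite('pics/w2.png',np.vstack([np.hstack([a,b]),cv2.resize(im[100:325,:],(800,225))]))
cv2.imwrite('pics/w2full.png',im)
E
```

```text
time: 4.37
eef_pos: [0.555, -0.0333, 0.1924]
tcp_rot: [0.132, 0.991, -0.0, -0.0]
contact_force: [-0.0, 0.6, -0.1]
opening: 0.487
finger_force: 25.6
time: 5.03
eef_pos: [0.5623, -0.2161, 0.1921]
tcp_rot: [0.133, 0.991, 0.0, -0.0]
contact_force: [0.5, 0.7, -0.9]
opening: 0.481
finger_force: 25.7
5.0333 [ 0.56226751 -0.21612847  0.19209812]
[272. 137.  98.  89.] 0.91
[496.   2. 143. 135.] 0.19
```

View pics/w2.png

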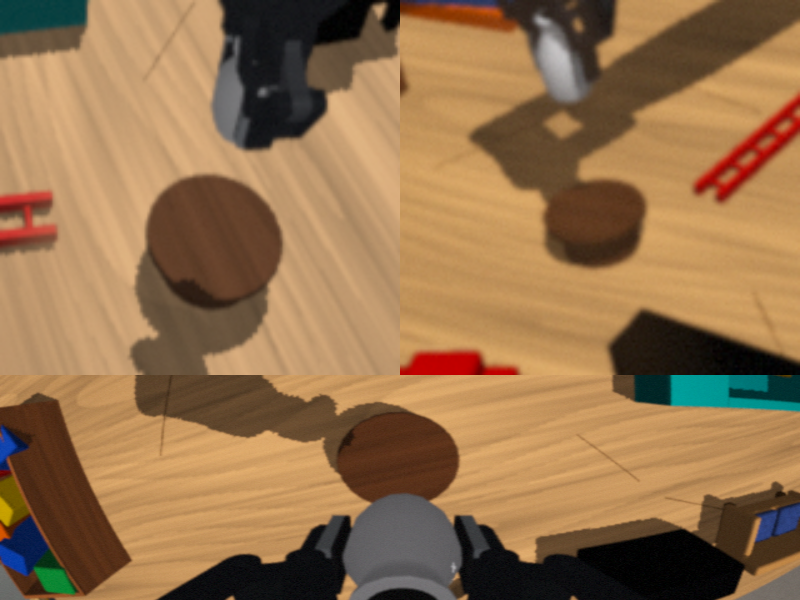

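The lower panel has the table top at wrist pixel (318,182) with the vase held upright in front of it. In the side camera the table is at (386,315), in the scene camera at (198,204).

```bash
python3 - <<'E'
from h import *
s=get_state(); M=R.from_quat(s['tcp_rot']).as_matrix()
for w in [watz((318.5,182),s,.045),atz('side',(385.8,314.8),.045),atz('scene',(198,204),.045)]: print(w.round(4),((w-s['eef_pos'])@M).round(4))
E
```

```text
[ 0.5567 -0.215   0.045 ] [ 0.0055 -0.0023  0.1472]
[ 0.5584 -0.2227  0.045 ] [ 0.0019 -0.0094  0.1472]
[ 0.5629 -0.2171  0.045 ] [-0.001  -0.0028  0.1472]
```

```bash
python3 -m handwheel '[[[0.03,0.002,-0.004,0.03,0],[0.03,0,0,0.03,0],[0.03,0,0,0.03,0],[0.03,0,0,0.02,0],[0.03,0,0,0.01,0],[0.03,0,0,0.007,0],[0.03,0,0,0.003,0],[0.03,0,0,0,0],[0.03,0,0,0,0]]]'
```

```text
time: 5.98
eef_pos: [0.5608, -0.2195, 0.0639]
tcp_rot: [0.132, 0.991, -0.001, 0.001]
contact_force: [0.1, -0.2, -0.9]
opening: 0.483
finger_force: 25.7
```

```bash
python3 -m handwheel '[[[0.03,0,0,0.002,0],[0.03,0,0,0.0015,0],[0.03,0,0,0,0],[0.03,0,0,0,0]]]'
python3 -m handwheel '[[[0.03,0,0,0.001,0],[0.03,0,0,0,0],[0.03,0,0,0,0]]]'
```

```text
time: 6.32
eef_pos: [0.5604, -0.2196, 0.0598]
tcp_rot: [0.132, 0.991, -0.0, 0.001]
contact_force: [0.3, -0.1, 0.6]
opening: 0.485
finger_force: 25.8
time: 6.57
eef_pos: [0.5605, -0.2196, 0.0598]
tcp_rot: [0.132, 0.991, -0.0, 0.001]
contact_force: [-2.2, 1.9, 6.0]
opening: 0.482
finger_force: 26.3
```

Contact with the table. Open slowly, rise, and check.

```bash
python3 -m handwheel '[[[0.044,0,0,0,0],[0.05,0,0,0,0],[0.06,0,0,0,0],[0.075,0,0,0,0],[0.0854,0,0,0,0],[0.0854,0,0,0,0],[0.0854,0,0,-0.01,0],[0.0854,0,0,-0.025,0],[0.0854,0,0,-0.035,0],[0.0854,0,0,-0.035,0],[0.0854,0,0,-0.03,0],[0.0854,0,0,0,0]]]'
python3 - <<'E'
from h import *
s=get_state(); im=viewer.read_camera('wrist'); print(s['time'],s['eef_pos'])
im2=viewer.read_camera('side'); im3=viewer.read_camera('scene')
a=cv2.resize(im2[220:370,300:460],(400,375)); b=cv2.resize(im3[120:270,120:280],(400,375))
cv2.imwrite('pics/w3.png',np.vstack([np.hstack([a,b]),cv2.resize(im[100:325,:],(800,225))]))
E
```

```text
time: 7.57
eef_pos: [0.5635, -0.2213, 0.2025]
tcp_rot: [0.132, 0.991, -0.003, 0.007]
contact_force: [0.5, -0.6, 0.7]
opening: 1.001
finger_force: 0.0
7.5667 [ 0.56354678 -0.22128605  0.20253144]
```

View pics/w3.png

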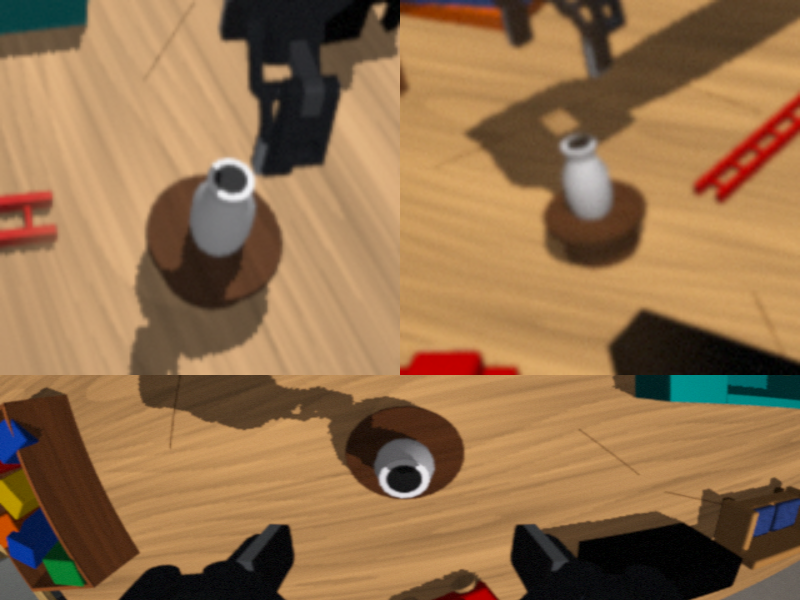

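The vase stands upright and centred: foot at (219,247) and disc centre at (214,237) in the side panel. On to the ladder.

```bash
python3 -m handwheel '[[[0.0854,0.014,0.0335,-0.004,0],[0.0854,0.014,0.0335,-0.004,0],[0.0854,0.014,0.0335,-0.004,0],[0.0854,0.014,0.0335,-0.004,0],[0.0854,0.014,0.0335,-0.004,0],[0.0854,0.014,0.0335,-0.004,0],[0.0854,0.014,0.0335,-0.004,0],[0.0854,0.014,0.0335,-0.004,0],[0.0854,0.014,0.0335,-0.004,0],[0.0854,0.014,0.0335,-0.004,0],[0.0854,0.014,0.033,-0.004,0],[0.0854,0,0,0,2.7]]]'
python3 -m handwheel '[[[0.0854,0,0,0,7.16],[0.0854,0,0,0,7.16],[0.0854,0,0,0,7.16],[0.0854,0,0,0,7.16],[0.0854,0,0,0,7.16],[0.0854,0,0,0,7.16],[0.0854,0,0,0,7.16],[0.0854,0,0,0,7.16],[0.0854,0,0,0,7.16],[0.0854,0,0,0,7.16],[0.0854,0,0,0,7.16],[0.0854,0,0,0,7.16]]]'
python3 -m handwheel '[[[0.0854,0,0,0,0],[0.0854,0,0,0,0]]]'
python3 - <<'E'
from h import *
s=get_state(); im=viewer.read_camera('wrist'); print(s['time'],s['eef_pos'],s['tcp_rot'],s['qpos'])
for n in ['ladder','bin']:
    for d in viewer.look_for('wrist',n): print(n,(np.array(d['extent'])*[640,400,640,400]).round(),d['confidence'])
cv2.imwrite('pics/w4full.png',im)
cv2.imwrite('pics/w4.png',cv2.resize(im[0:300,150:550],None,fx=2,fy=2,interpolation=cv2.INTER_CUBIC))
E
```

```text
time: 8.72
eef_pos: [0.5053, 0.1814, 0.2355]
tcp_rot: [0.153, 0.988, 0.001, -0.002]
contact_force: [-0.9, -0.7, 0.3]
opening: 1.0
finger_force: 0.0
time: 9.72
eef_pos: [0.5061, 0.1761, 0.2342]
tcp_rot: [0.789, 0.615, -0.002, -0.001]
contact_force: [0.3, 0.2, -0.7]
opening: 1.0
finger_force: 0.0
time: 9.88
eef_pos: [0.5065, 0.1762, 0.2349]
tcp_rot: [0.786, 0.618, -0.002, -0.001]
contact_force: [0.2, 0.0, 0.6]
opening: 1.001
finger_force: 0.0
9.8833 [0.50648617 0.17617268 0.23491539] [ 0.78590496  0.61834471 -0.00156776 -0.00087578] [ 1.45476573e-01 -2.17461540e-02  1.91130966e+00 -4.42858779e-05
  1.25562048e+00  3.83014699e-01]
ladder [313.  88.  28. 148.] 0.87
ladder [113.  78.  39. 120.] 0.56
bin [217.  15. 180. 287.] 0.8
```

View pics/w4.png

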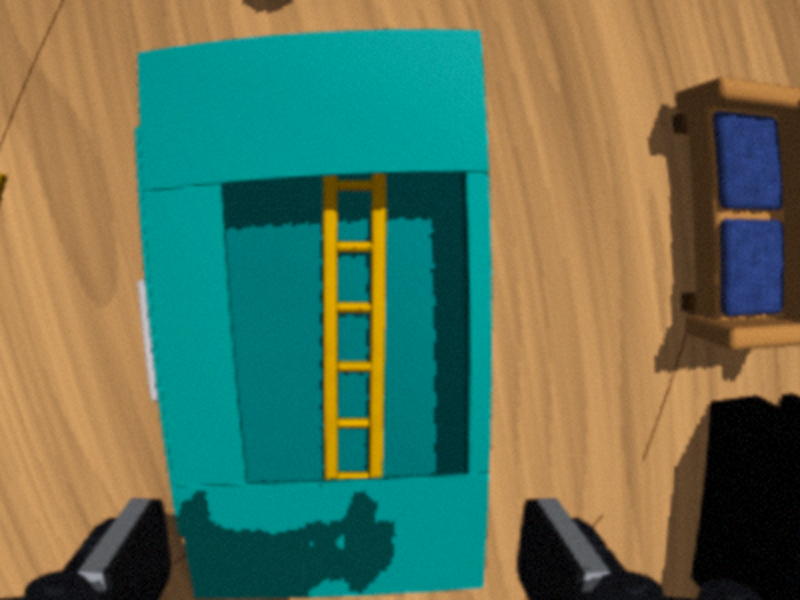

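All six rungs are visible, at column ~354 and rows 185 to 475. The opening's corners are at (222,183), (466,173), (468,473) and (246,481), with +y at the top of the picture.

```bash
python3 - <<'E'
from h import *
from scipy.optimize import least_squares
s=get_state(); W=lambda u,v:(150+u/2,v/2)
L=np.array([[-.105,.16],[.075,.16],[.075,-.16],[-.105,-.16],[-.0625,.0825],[.0625,.0825],[.0625,-.0825],[-.0625,-.0825]])
m=np.array([watz(W(*q),s,.06)[:2] for q in [(138,53),(480,30),(484,586),(195,598),(222,183),(466,173),(468,473),(246,481)]])
f=lambda v:(L@R.from_euler('z',v[2]).as_matrix()[:2,:2].T+v[:2]-m)
o=least_squares(lambda v:f(v).ravel(),[.51,.19,-.19]);print(o.x,np.degrees(o.x[2]),(f(o.x)*1000).round(1).tolist())
b=np.r_[o.x[:2],0];Ri=R.from_euler('z',o.x[2]).as_matrix();M=R.from_quat(s['tcp_rot']).as_matrix()
r=np.array([watz(W(*q),s,.014) for q in [(355,185),(354.5,247),(354,308),(354,366),(353.5,423),(353.5,475)]])
print('rungs bin',((r-b)@Ri).round(4)[:,:2].tolist()); print('world',r.round(4)[:,:2].tolist())
c=r.mean(0); d=r[0]-r[-1]; print('center',c,'bin',(c-b)@Ri,'heading',np.degrees(np.arctan2(d[1],d[0])),'tool x heading',np.degrees(np.arctan2(M[1,0],M[0,0])))
print('tool delta',(c-s['eef_pos'])@M, 'len',np.linalg.norm(d))
E
```

```text
[ 0.51455468  0.19079798 -0.19008776] -10.89122650792259 [[-0.1, 0.7], [0.4, 0.1], [-0.3, -0.4], [-0.1, 0.4], [-0.2, 0.3], [0.0, 1.0], [0.1, -0.3], [0.2, -1.7]]
rungs bin [[0.0065, 0.0797], [0.0045, 0.0432], [0.0025, 0.0071], [0.001, -0.0282], [-0.0009, -0.0643], [-0.0024, -0.0992]]
world [[0.536, 0.2678], [0.5271, 0.2324], [0.5184, 0.1972], [0.5102, 0.1629], [0.5015, 0.1278], [0.4934, 0.0939]]
center [0.51443399 0.18034474 0.014     ] bin [ 0.00185658 -0.01028776  0.014     ] heading 76.25278688316264 tool x heading 76.3219507329787
tool delta [0.00581145 0.006514   0.22204981] len 0.17908137328172388
```

```bash
python3 -m handwheel '[[[0.055,0.006,0.0065,0,0],[0.055,0,0,0.02,0],[0.055,0,0,0.03,0],[0.055,0,0,0.03,0],[0.055,0,0,0.03,0],[0.055,0,0,0.03,0],[0.055,0,0,0.03,0],[0.055,0,0,0.025,0],[0.055,0,0,0.015,0],[0.055,0,0,0.01,0],[0.055,0,0,0.005,0],[0.055,0,0,0,0]]]' 25
python3 -m handwheel '[[[0.055,0,0,0,0],[0.055,0,0,0,0]]]'
```

```text
time: 11.03
eef_pos: [0.515, 0.1807, 0.0111]
tcp_rot: [0.787, 0.617, -0.001, -0.0]
contact_force: [0.3, 1.1, -0.1]
opening: 0.642
finger_force: 0.0
time: 11.2
eef_pos: [0.5165, 0.1809, 0.0133]
tcp_rot: [0.787, 0.617, 0.001, 0.001]
contact_force: [-1.1, -0.6, 0.9]
opening: 0.644
finger_force: 0.0
```

```bash
python3 -m handwheel '[[[0.055,0,0,0.003,0],[0.05,0,0,0,0],[0.04,0,0,0,0],[0.03,0,0,0,0],[0.025,0,0,0,0],[0.025,0,0,0,0],[0.025,0,0,0,0],[0.025,0,0,0,0]]]' 25
```

```text
time: 11.87
eef_pos: [0.5156, 0.1807, 0.0094]
tcp_rot: [0.787, 0.617, 0.0, 0.0]
contact_force: [-0.6, -0.3, 4.7]
opening: 0.413
finger_force: 26.2
```

```bash
python3 -m handwheel '[[[0.025,0,0,-0.004,0],[0.025,0,0,-0.006,0],[0.025,-0.007,0,0,0],[0.025,-0.01,0,0,0],[0.025,-0.009,0,0,0],[0.025,0,0,-0.01,0],[0.025,0,0,-0.01,0],[0.025,0,0,-0.006,0],[0.025,0,0,-0.005,0],[0.025,0,0,-0.005,0],[0.025,0,0,-0.005,0],[0.025,0,0,0,0]]]'
```

```text
time: 12.87
eef_pos: [0.5086, 0.1556, 0.0602]
tcp_rot: [0.787, 0.617, -0.0, -0.0]
contact_force: [-0.3, -0.7, -3.5]
opening: 0.411
finger_force: 25.6
```

```bash
python3 - <<'E'
from h import *
a=viewer.read_camera('side'); b=viewer.read_camera('scene'); print(get_state()['contact_force'])
cv2.imwrite('pics/x1.png',np.hstack([cv2.resize(a[100:250,220:360],(400,428)),cv2.resize(b[150:300,280:460],(400,333),).copy()[:428].__class__(0) if 0 else cv2.copyMakeBorder(cv2.resize(b[150:300,280:460],(400,333)),0,95,0,0,0)]))
E
```

```text
[-0.82001776 -1.09126033 -2.5394567 ]
```

View pics/x1.png

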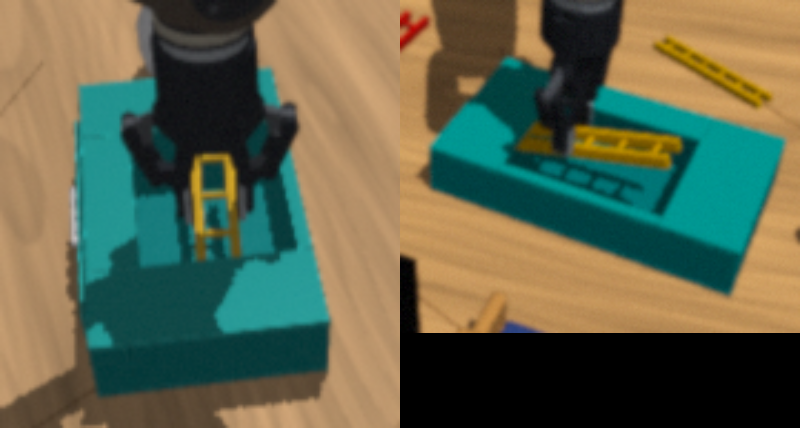

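The ladder is pivoting as planned: the near end is under the lid, and the far end at (670,150) in the right panel is rising. I'll keep raising.

```bash
python3 -m handwheel '[[[0.025,0,0,-0.005,0],[0.025,0,0,-0.005,0],[0.025,0,0,-0.005,0],[0.025,0,0,-0.004,0],[0.025,0,0,-0.004,0],[0.025,0,0,0,0],[0.025,0,0,0,0]]]'
python3 - <<'E'
from h import *
a=viewer.read_camera('side'); b=viewer.read_camera('scene'); s=get_state(); w=viewer.read_camera('wrist')
cv2.imwrite('pics/x2.png',np.hstack([cv2.resize(a[100:250,220:360],(400,428)),cv2.copyMakeBorder(cv2.resize(b[150:300,280:460],(400,333)),0,95,0,0,0)]))
print(s['contact_force'])
for c in ['side','scene','wrist']:
  for n in ['ladder_end_a','ladder_end_b']:
    for d in viewer.pinpoint(c,n)[:2]: print(c,n,np.array(d['xy'])*[640,400],d['confidence'])
E
```

```text
time: 13.55
eef_pos: [0.5096, 0.156, 0.0838]
tcp_rot: [0.787, 0.617, 0.001, 0.0]
contact_force: [-0.2, 2.0, -1.7]
opening: 0.412
finger_force: 25.5
[-0.32734265  2.37156161 -1.28531711]
side ladder_end_a [170.496 207.68 ] 0.91
side ladder_end_a [201.024 163.2  ] 0.78
side ladder_end_b [170.496 207.68 ] 0.91
side ladder_end_b [201.024 163.2  ] 0.78
scene ladder_end_a [322.112 212.92 ] 0.87
scene ladder_end_a [290.304 158.4  ] 0.87
scene ladder_end_b [322.112 212.92 ] 0.87
scene ladder_end_b [290.304 158.4  ] 0.87
wrist ladder_end_a [58.88 62.8 ] 0.75
wrist ladder_end_a [ 36.992 220.8  ] 0.67
wrist ladder_end_b [58.88 62.8 ] 0.75
wrist ladder_end_b [ 36.992 220.8  ] 0.67
```

View pics/x2.png

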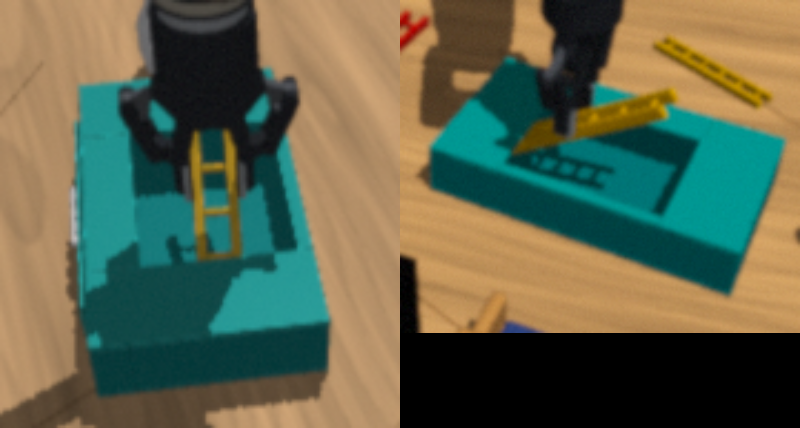

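```bash
python3 - <<'E'
from h import *
s=get_state(); e=np.array(s['eef_pos']); M=R.from_quat(s['tcp_rot']).as_matrix()
n=M[:,1]
def hit(uv):
    p=viewer.camera_params('scene')['xyz']; d=atz('scene',uv,0)-p; return p+d*((e-p)@n)/(d@n)
for q in [(400.6,196.8),(331.5,218.5)]:
    w=hit(q); print(w,(w-e)@M)
E
```

```text
[0.5316951  0.24661765 0.14514086] [ 9.39193979e-02  5.90828831e-17 -6.20508507e-02]
[0.4943975  0.09394698 0.01919037] [-6.32778885e-02 -6.52131680e-17  6.38538168e-02]
```

Tilt is about 32°, with the upper end at z≈0.145 and the lower end at ≈0.025. Now slide towards +y, lift out, come back so the lower end is over the −y margin, and press it level.

```bash
python3 -m handwheel '[[[0.025,0.005,0,0,0],[0.025,0.01,0,0,0],[0.025,0.015,0,0,0],[0.025,0.015,0,0,0],[0.025,0.015,0,0,0],[0.025,0,0,0,0],[0.025,0,0,-0.01,0],[0.025,0,0,-0.015,0],[0.025,0,0,-0.015,0],[0.025,0,0,-0.015,0],[0.025,0,0,-0.02,0],[0.025,0,0,0,0]]]'
python3 - <<'E'
from h import *
a=viewer.read_camera('side'); b=viewer.read_camera('scene'); s=get_state()
cv2.imwrite('pics/x3.png',np.hstack([cv2.resize(a[100:250,220:360],(400,428)),cv2.copyMakeBorder(cv2.resize(b[150:300,280:460],(400,333)),0,95,0,0,0)]))
print(s['contact_force'],s['opening'],s['finger_force'])
E
```

```text
time: 15.0
eef_pos: [0.5259, 0.2138, 0.163]
tcp_rot: [0.787, 0.617, 0.004, 0.002]
contact_force: [0.4, 0.2, -0.4]
opening: 0.406
finger_force: 25.6
[ 0.15554355  0.77198216 -1.25492098] 0.4102545137664273 25.6498584151268
```

View pics/x3.png

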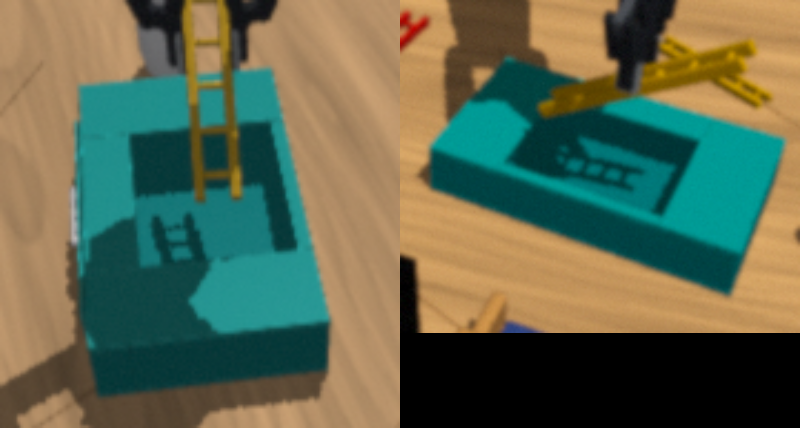

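The ladder is fully out of the bin, tilted, with its lower end above the opening.

```bash
python3 -m handwheel '[[[0.025,-0.01,0,0,0],[0.025,-0.015,0,0,0],[0.025,-0.012,0,0,0],[0.025,0,0,0.012,0],[0.025,0,0,0.012,0],[0.025,0,0,0.01,0],[0.025,0,0,0.006,0],[0.025,0,0,0.006,0],[0.025,0,0,0.006,0],[0.025,0,0,0.006,0],[0.025,0,0,0.006,0],[0.025,0,0,0,0]]]'
python3 -m handwheel '[[[0.025,0,0,0.006,0],[0.025,0,0,0.006,0],[0.025,0,0,0.005,0],[0.025,0,0,0.004,0],[0.025,0,0,0,0],[0.025,0,0,0,0]]]'
```

```text
time: 16.1
eef_pos: [0.514, 0.1776, 0.0926]
tcp_rot: [0.787, 0.617, -0.001, -0.0]
contact_force: [0.6, 0.5, 1.8]
opening: 0.405
finger_force: 27.5
time: 16.6
eef_pos: [0.5138, 0.1773, 0.0721]
tcp_rot: [0.787, 0.617, -0.001, -0.0]
contact_force: [0.1, -0.7, 0.5]
opening: 0.407
finger_force: 28.1
```

```bash
python3 -m handwheel '[[[0.025,0,0,-0.01,0],[0.025,0,0,-0.02,0],[0.025,0.005,0,-0.02,0],[0.025,0.005,0,-0.02,0],[0.025,0,0,-0.015,0],[0.025,0,0,-0.01,0],[0.025,0,0,0,0],[0.025,0,0,0,0],[0.025,0,0,0,0]]]' 35
python3 - <<'E'
from h import *
a=viewer.read_camera('side'); b=viewer.read_camera('scene'); s=get_state()
cv2.imwrite('pics/x4.png',np.hstack([cv2.resize(a[60:360,220:440],(400,545)),cv2.copyMakeBorder(cv2.resize(b[120:300,160:460],(400,240)),0,305,0,0,0)]))
print(s['contact_force'],s['opening'],s['finger_force'])
E
```

```text
time: 17.35
eef_pos: [0.5159, 0.1871, 0.1666]
tcp_rot: [0.787, 0.617, -0.001, -0.001]
contact_force: [-0.5, -0.0, -0.8]
opening: 0.403
finger_force: 37.9
[-0.32509565  0.6779931  -0.78786837] 0.4044817732136357 37.86284565925598
```

View pics/x4.png

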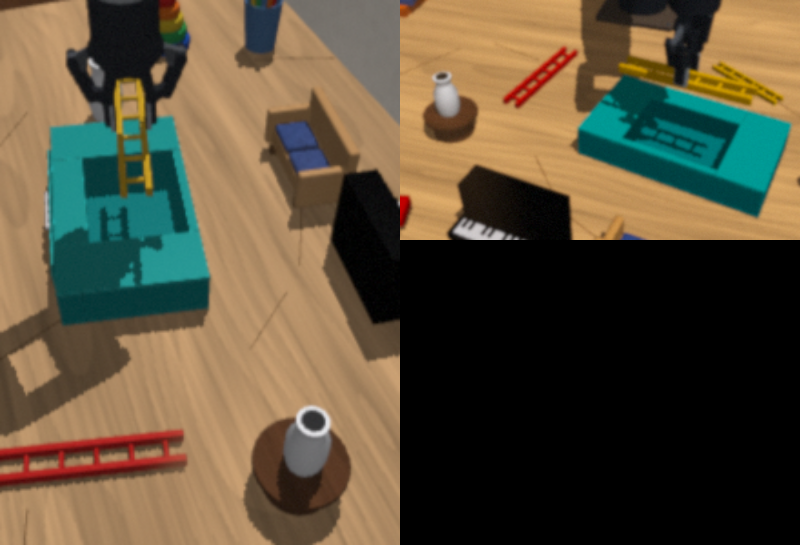

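The ladder is out and looks level, and the vase is upright. I'll check the end heights at scene pixels (326,171) and (422,193.5), and sign off only if they pass.

```bash
python3 - <<'E'
from h import *
s=get_state(); e=np.array(s['eef_pos']); n=R.from_quat(s['tcp_rot']).as_matrix()[:,1]
p=viewer.camera_params('scene')['xyz']; w=[]
for q in [(325.8,171),(422.5,193.5)]:
    d=atz('scene',q,0)-p; w.append(p+d*((e-p)@n)/(d@n))
w=np.array(w); v=w[1]-w[0]; t=np.degrees(np.arctan2(v[2],np.hypot(v[0],v[1]))); print(w,t,np.linalg.norm(v))
if abs(t)<12 and w[:,2].min()>.13: print(sign_off())
E
```

```text
[[0.48842964 0.07588709 0.14789112]
 [0.54055444 0.28781606 0.16887609]] 5.492291768593648 0.21925156886404498
the job is handed in; nothing more can be done
None
```

I handed the job in at about 17.5 s of the 56 s allowed; sign-off returned no verdict. The vase is upright and released near the centre of the doll's table. The ladder is held over the bin, about 5.5° off level, with its ends roughly 148 and 169 mm above the play table.

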